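Cue butt rolled into the V cradle

ROBOT

A 6-joint arm with a two-finger parallel gripper is mounted at the origin on the work surface. World frame = base frame: x ahead of the robot, y to its left, z up, the work surface at z = 0. Lengths are in m, angles in rad, forces in N, time in s.
With the tool pointing down it reaches from about 0.275 to 0.825 m from the base axis. Payload 4.9 kg.
Tool frame: the origin (TCP) lies at the very end of the fingers, on their centre line; the grasp point (between the pads) lies 19 mm behind it (manip.grip_depth is the distance from the TCP to the grasp point, in m); z points along the fingers, y is the direction in which the jaws open and shut (so a half turn about z gives the same grasp; the last joint's range is limited). The gripper opens to 85 mm and grips with 20 to 120 N. Pads are 22 mm wide; open, the fingers measure 114 mm over their backs; the gripper's body (76 mm by 85 mm) begins 54 mm behind the grasp point. The pads swing forward as they close: fully open they stand 13 mm farther back than shut.
Start: joints at [1.058, 0.326, -0.193, 1.052, 0, 1.437], TCP at [0.203, 0.511, 0.231] pointing down, gripper open.
Joint ranges: [-2.65, 2.65], [-0.97, 1.79], [-1.3, 1.35], [-1.93, 2.1], [-1.47, 1.37], [-3.14, 3.14]. Speed limits (rad/s): [2.57, 2.57, 3.14, 3.14, 3.14, 3.14].

INTERFACE

Orientations are given as a rotation vector (axis times angle).
In Python, from plant import manip gives the robot as it stands.
- The arm moves only by the tool play_rows, never from a script. Its argument "targets" is one flat list of numbers, 5 for each row, row after row: the shift along the tool's x, y, z in cm, then the turn about the tool's z in degrees, then the finger opening in cm, from 0 to 8.54. In form: [dx, dy, dz, twist, grip, dx, dy, dz, twist, grip, ...]. A call has 1 to 10 rows; each row shifts and turns the commanded pose from where the row before left it, along the tool's axes as they then stand; what a row does not reach is not made up. A row lasts 1/8 s, in which the tool goes at most 62.5 mm and 10.7 degrees, less where a joint would pass 70% of its speed; a pose out of reach is approached as far as the arm can. A call is refused whole if a number of a shift passes 6.25 or a number of a turn 10.7, either way. A call with a gripper value outside its range is refused whole. The fingers move at their own pace and stop on an object; "newtons" is the grip in N (left out, the last holds). Time passes only in rows, so rows that do not move let the fingers close. It gives the time, the measured TCP pose, the force and the opening at its end, in the units of the state.
- manip.read_state(): the state, without advancing time (a new reading comes with each control period).
- manip.get_image(name): name is "scene" or "top"; returns (picture, depth): 420x560x3 uint8, blue, green, red; 420x560 float32, m along the optical axis (not along the pixel's ray), 0 where there is no reading.
- manip.camera_params(name): a dict with "fx", "fy", "cx", "cy" (pixels), "k1" (the pictures are not rectified: a ray, as slopes to the right and down, at radius r is drawn at 1 + k1 r^2 times it, then the intrinsics apply), "rvec" (rotation vector, rad) and "tvec" (3), from world to camera coordinates, as OpenCV has them. Camera axes: x right, y down, z forward; pixel columns grow to the right and rows downward; lengths in m; the calibration is good to about 2 mm. A picture is of the moment at which its call begins. camera_params takes no time and is no camera call.
- manip.sign_off(): hands the job in, once; it reports no verdict.
The state is a dict: "time": time; "q": joint angles; "dq": joint speeds; "tau": joint torques, N m; "eef_pos": TCP position; "eef_rot": TCP orientation; "force": force on the tool from outside, world axes, zero at the start; "wrist_torque": the same for the moment, N m; "width": finger opening in m.
Only numpy, scipy, OpenCV 4.12 (cv2) and the standard library are available. Lean on these libraries where they do the work, as an engineer would, in place of code of your own. Each camera call takes 0.05 s, during which the arm holds its last target. There are 200 camera calls.

TASK

Roll the loose cue-butt piece along the bench by its side, up the cradle's ramp and into the V groove, pushing it with the fingertips or the outside of the fingers. Then push its free end along the groove until its other end rests against the cradle's stop plate. Do not pinch, lift or carry it, leave everything else where it is, and finish with the hand clear.

Things in the scene. Friction and masses are not known exactly. Their poses are not given: they have to be found in the camera images.
- butt: Cue-butt piece: solid dark-wood round bar, 32 mm diameter, 160 mm long, 0.09 to 0.17 kg, brass collar at its -x end, black rubber at +x, both flush. Origin on its axis at mid length, 16 mm above the bench at first; x along the bar, y and z turn as it rolls. It starts on the bench before the ramp foot, within 0.12 rad of parallel to the groove. A light push low on its side rolls it.
- cradle: Fixed light-wood V cradle. Origin on the bench under the V's bottom line. x runs along the groove, away from the robot (turned up to 0.25 rad), y from the ramp towards the back, z up. V, ramp and back are 150 mm long (x -75 to 75 mm). Behind the V a flat-topped back, 38 mm high, reaches y = 58 mm. Seated in the V, the bar's axis is at y = 0, z = 27 mm; against the stop its middle is at x = 5 mm.
- ramp_foot (a point): Middle of the ramp's foot, cradle x = 0, y = -94 mm, z = 0. The ramp rises in a straight slope of 12.7 degrees to the crest.
- crest (a point): Middle of the ramp's crest, cradle x = 0, y = -14 mm, 18 mm high. Beyond it the V drops at 45 degrees to 4 mm above the bench at y = 0, then rises at 45 degrees to 38 mm at y = 34 mm.
- stop (a point): Point on the inner face of the aluminium stop plate that closes the cradle's near (-x) end: cradle x = -75 mm, y = 0, z = 27 mm, where the bar's end comes to rest. The plate is 10 mm thick, spans y = -34 to 58 mm and is 44 mm high. The +x end is open. The rolled-in bar lies 20 to 45 mm short of the stop if rolled straight.
- chalk_a: Bystander: blue cue-chalk cube, 23 mm, beyond the open end of the cradle. Origin under its centre.
- chalk_b: Bystander: a second 23 mm blue cue-chalk cube, behind the cradle's back block. Origin under its centre.
- polish: Bystander: upright white plastic polish bottle, 48 mm diameter, 130 mm high, behind the cradle. Origin under its centre.
- tips: Bystander: glass jar of cue tips, 54 mm diameter, 55 mm high, on the robot's side of the ramp. Origin under its centre.
- brush: Bystander: hand brush lying to the right, about 200 mm long. Origin under its middle.
- driver: Bystander: screwdriver lying to the right, about 200 mm long. Origin under its middle.
- ferrule: Bystander: brass sleeve, 40 mm diameter, 30 mm high, standing to the right. Origin under its centre.
Things that resemble listed ones, but are neither listed nor needed, are in the scene too. Several things have the shape of the butt; the one meant has the colours described above.

How it is judged:
By the outcome, as a careful person would: the job done as asked, in the order asked, and still so for the second after the job is handed in, with the robot touching nothing.
It also fails if it takes over 51 s, if anything falls off the work surface, if the arm or the gripper's body presses on something with over 40 N, if the wrist force passes 120 N, or if a joint passes its speed limit or range.

## Working session

There is one attempt and no reset: what is moved stays moved. The work goes in short steps, Python scripts to look and compute and a tool call to move; the robot and the scene stay as the last step left them, time stands still between calls to the robot, and variables do not carry over. Pictures are saved under pics/ and viewed, about 8 in all and at most 12, crops included, and the job is handed in when it is done.

Besides the shell and the picture viewer there is one more tool, called after "Request:" as name(argument=value, ...), one argument or row to a line, values as JSON. play_rows: Moves the arm, as the interface text tells. Its arguments: {"type":"object","properties":{"targets":{"type":"array"},"newtons":{"type":"number"}},"required":["targets"]}

```bash
ls; mkdir -p pics; cat > h.py <<'E'
import numpy as np, cv2
from plant import manip
from scipy.spatial.transform import Rotation as R
def cloud(name):
    im,d=manip.get_image(name); p=manip.camera_params(name)
    K=np.array([[p['fx'],0,p['cx']],[0,p['fy'],p['cy']],[0,0,1.]])
    h,w=d.shape; u,v=np.meshgrid(np.arange(w),np.arange(h))
    n=cv2.undistortPoints(np.stack([u,v],-1).reshape(-1,1,2).astype(float),K,np.array([p['k1'],0,0,0.])).reshape(h,w,2)
    c=np.dstack([n[...,0]*d,n[...,1]*d,d])
    Rm=R.from_rotvec(np.ravel(p['rvec'])).as_matrix()
    W=(c-np.ravel(p['tvec']))@Rm; W[d==0]=np.nan
    return im,W
E
python3 - <<'E'
from h import *
for n in ['top','scene']:
    im,W=cloud(n); cv2.imwrite(f'pics/{n}0.png',im); np.savez(f'{n}0.npz',im=im,W=W)
    print(n,W[100:400:100,100:500:130].round(3).tolist())
s=manip.read_state(); print(s['eef_pos'],s['eef_rot'],s['time'],s['width'])
print(R.from_rotvec(s['eef_rot']).as_matrix().round(3))
E
```

```text
pics
top [[[0.801, 0.478, 0.004], [0.795, 0.134, 0.003], [0.793, -0.202, 0.002], [0.796, -0.548, 0.001]], [[0.535, 0.461, 0.002], [0.531, 0.128, 0.019], [0.531, -0.192, 0.005], [0.53, -0.525, -0.001]], [[0.287, 0.45, -0.0], [0.289, 0.128, -0.001], [0.288, -0.186, 0.003], [0.281, -0.509, 0.0]]]
scene [[[0.321, -0.728, 0.057], [0.058, -0.428, 0.001], [0.066, 0.016, 0.099], [-1.976, 0.302, -0.756]], [[0.64, -0.429, -0.0], [0.499, -0.145, -0.001], [0.363, 0.133, -0.001], [0.232, 0.407, 0.001]], [[0.889, -0.161, 0.05], [0.754, 0.018, -0.0], [0.644, 0.235, -0.001], [0.537, 0.449, 0.0]]]
[0.20313202 0.51055413 0.23058728] [-5.91389814e-01 -3.08491563e+00  2.27485107e-03] 0.1 0.08541009285300888
[[-0.929  0.37  -0.001]
 [ 0.37   0.929 -0.001]
 [ 0.    -0.002 -1.   ]]
```

View pics/top0.png

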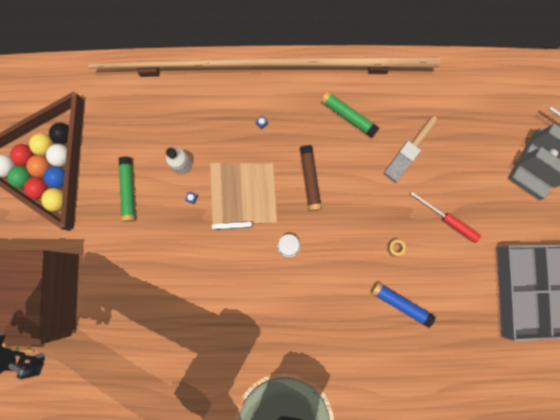

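View pics/scene0.png

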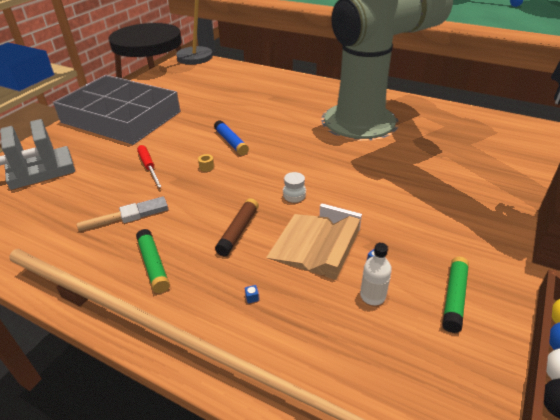

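Top view: the dark butt runs from its black end at (306,148) to the brass end at (314,208). The cradle is around (243,193), with the stop at (232,226) and the tips jar at (289,245). Next I'll fit the poses.

```bash
cat >> h.py <<'E'
def barfit(W,box):
    """axis fit from upper bar surface inside world box x0,x1,y0,y1,zmin"""
    x0,x1,y0,y1,zm=box
    P=W.reshape(-1,3); P=P[(P[:,0]>x0)&(P[:,0]<x1)&(P[:,1]>y0)&(P[:,1]<y1)&(P[:,2]>zm)]
    (cx,cy),sz,_=cv2.minAreaRect(P[:,:2].astype(np.float32))
    vx,vy,mx,my=cv2.fitLine(P[:,:2].astype(np.float32),cv2.DIST_HUBER,0,.01,.01).ravel()
    if vx<0: vx,vy=-vx,-vy
    t=(P[:,:2]-[mx,my])@[vx,vy]; a,b=np.percentile(t,[.5,99.5])
    m=np.array([mx,my])+(a+b)/2*np.array([vx,vy])
    return m,np.arctan2(vy,vx),b-a,np.percentile(P[:,2],95),len(P)
E
python3 - <<'E'
from h import *
from scipy.optimize import least_squares
Ws={n:np.load(n+'0.npz')['W'] for n in ['top','scene']}
W=Ws['top']
for px in [(306,148),(314,208),(243,193),(232,226),(289,245),(262,122),(212,163),(274,163)]: print(px,W[px[1],px[0]].round(3))
c=W[193,243]; b=W[178,310]
for n in Ws: print(n,barfit(Ws[n],(b[0]-.12,b[0]+.12,b[1]-.05,b[1]+.04,.008)))
def prof(y): return np.interp(y,[-.094,-.014,0,.034,.058],[0,.018,.004,.038,.038])
for n in ['top','scene']:
    P=Ws[n].reshape(-1,3); P=P[(np.hypot(P[:,0]-c[0],P[:,1]-c[1])<.16)&(P[:,2]>-.01)&(P[:,2]<.06)]
    def model(p):
        d=P[:,:2]-p[:2]; cs,sn=np.cos(p[2]),np.sin(p[2])
        x=d[:,0]*cs+d[:,1]*sn; y=-d[:,0]*sn+d[:,1]*cs
        z=np.where((abs(x)<.075)&(y>-.094)&(y<.058),prof(y),0); z=np.where((x<-.075)&(x>-.085)&(y>-.034)&(y<.058),.044,z)
        return z
    f=lambda p:np.mean(np.minimum(abs(model(p)-P[:,2]),.01))
    best=min(((f((c[0]+i,c[1]+j,t)),c[0]+i,c[1]+j,t) for i in np.arange(-.04,.041,.004) for j in np.arange(-.04,.041,.004) for t in np.arange(-.28,.29,.04)))
    from scipy.optimize import minimize
    r=minimize(f,best[1:],method='Nelder-Mead',options=dict(initial_simplex=np.array(best[1:])+np.vstack([np.zeros(3),np.diag([.004,.004,.04])]))); print(n,best,r.x,r.fun)
E
```

```text
(306, 148) [ 0.657 -0.059  0.032]
(314, 208) [ 0.508 -0.076  0.035]
(243, 193) [0.548 0.097 0.017]
(232, 226) [0.464 0.119 0.047]
(289, 245) [ 0.418 -0.015  0.054]
(262, 122) [0.728 0.05  0.023]
(212, 163) [0.62  0.171 0.037]
(274, 163) [0.627 0.021 0.003]
top (array([ 0.585335  , -0.06719954]), np.float32(0.13246585), np.float64(0.1592512089502249), np.float64(0.03475129026105749), 854)
scene (array([ 0.58604583, -0.06076782]), np.float32(0.094409965), np.float64(0.15986904487576878), np.float64(0.03311907550293374), 912)
top (np.float64(0.002230257906804808), np.float64(0.5483865906911107), np.float64(0.11650887453378778), np.float64(0.08000000000000007)) [0.54814277 0.11433046 0.05995345] 0.002148998489002443
scene (np.float64(0.0020778418763302826), np.float64(0.5443865906911107), np.float64(0.11250887453378777), np.float64(0.08000000000000007)) [0.5481093  0.1144763  0.05942533] 0.0019468834419092765
```

Request:
play_rows(
  targets=[0,0,0,10.3,8.5,0,0,0,10.3,8.5,0,0,0,10.3,8.5,0,0,0,10.3,8.5,0,0,0,10.3,8.5,0,0,0,10.3,8.5],
)

```text
time: 0.85
eef_pos: [0.2032, 0.5107, 0.2308]
eef_rot: [2.099, 2.337, -0.002]
force: [-0.9, -0.7, -0.1]
width: 0.0849
```

```bash
cat >> h.py <<'E'
def to(x,y,z,ang=None):
    s=manip.read_state(); M=R.from_rotvec(s['eef_rot']).as_matrix(); p=s['eef_pos']
    d=M.T@(np.array([x,y,z])-p)*100
    a=np.arctan2(M[1,1],M[0,1])
    print('t',round(s['time'],2),'pos',p.round(4),'yang',a.round(4),'q',np.round(s['q'],2),'F',np.round(s['force'],1))
    print('tool shift cm',d.round(2),'twist deg',None if ang is None else np.degrees(a-ang).round(2))
E
python3 -c "
from h import *
to(.593,-.135,.2,.113)"
```

```text
t 0.85 pos [0.2032 0.5107 0.2308] yang 0.1074 q [ 1.06  0.33 -0.19  1.05 -0.    2.52] F [-0.9 -0.7 -0.1]
tool shift cm [-68.38  31.83   3.12] twist deg -0.32
```

Request:
play_rows(
  targets=[-4.88,2.27,0,0,8.5,-4.88,2.27,0,0,8.5,-4.88,2.27,0,0,8.5,-4.88,2.27,0,0,8.5,-4.88,2.27,0,0,8.5,-4.88,2.27,0,0,8.5,-4.88,2.27,0,0,8.5],
)

```text
time: 1.72
eef_pos: [0.4004, 0.188, 0.2312]
eef_rot: [-2.092, -2.344, 0.0]
force: [0.5, 0.5, -0.1]
width: 0.0855
```

Request:
play_rows(
  targets=[-4.88,2.27,0,0,8.5,-4.88,2.27,0,0,8.5,-4.88,2.27,0,0,8.5,-4.88,2.27,0,0,8.5,-4.88,2.27,0,0,8.5,-4.88,2.27,0,0,8.5,-4.88,2.27,0,0,8.5,0,0,0,0,8.5],
)

```text
time: 2.72
eef_pos: [0.5975, -0.1351, 0.23]
eef_rot: [-2.097, -2.339, 0.001]
force: [-0.6, 0.9, 0.1]
width: 0.085
```

```bash
python3 -c "
from h import *
to(.593,-.135,.03,.113)"
```

```text
t 2.73 pos [ 0.5975 -0.1351  0.23  ] yang 0.1092 q [-0.34  0.44 -0.02  1.11 -0.    1.12] F [-0.6  0.9  0.1]
tool shift cm [ 0.07 -0.44 20.  ] twist deg -0.22
```

Request:
play_rows(
  targets=[0,-0.4,5,0,8.5,0,0,5,0,8.5,0,0,5,0,8.5,0,0,3,0,8.5,0,0,1,0,8.5,0,0,0,0,8.5],
)

```text
time: 3.48
eef_pos: [0.5922, -0.1316, 0.0413]
eef_rot: [-2.091, -2.344, 0.0]
force: [-0.7, 0.0, 0.4]
width: 0.0851
```

```bash
python3 -c "
from h import *
to(.593,-.135,.01,.113)
im,W=cloud('scene'); 
print(barfit(W,(.46,.71,-.11,-.025,.012)))
q=manip.camera_params('scene')
P=W.reshape(-1,3); m=(abs(P[:,0]-.593)<.09)&(P[:,1]<-.105)&(P[:,1]>-.18)&(P[:,2]>.012)
Q=P[m]
for x in np.arange(.5,.69,.01):
  k=Q[abs(Q[:,0]-x)<.005]
  if len(k)>3: print(round(x,3),len(k),'zmin',k[:,2].min().round(4),'y',np.percentile(k[:,1],[2,98]).round(4))
v,u=[int(t) for t in np.argwhere(m.reshape(W.shape[:2])).mean(0)]
cv2.imwrite('pics/s1.png',cv2.resize(im[max(0,v-90):v+70,max(0,u-90):u+110],None,fx=4,fy=4)[:600,:800])
print(u,v)
"
```

```text
t 3.48 pos [ 0.5922 -0.1316  0.0413] yang 0.114 q [-0.34  0.61 -0.27  0.7   0.    1.12] F [-0.7  0.   0.4]
tool shift cm [-0.34  0.05  3.13] twist deg 0.06
(array([ 0.58402434, -0.08630387]), np.float32(-0.29068196), np.float64(0.14296443944499304), np.float64(0.47741439562053034), 6696)
0.52 26 zmin 0.1025 y [-0.1478 -0.1254]
0.53 99 zmin 0.0993 y [-0.1461 -0.1243]
0.54 27 zmin 0.0595 y [-0.1316 -0.1236]
0.55 161 zmin 0.054 y [-0.1463 -0.1223]
0.56 23 zmin 0.1111 y [-0.1273 -0.1113]
0.57 29 zmin 0.1205 y [-0.1233 -0.1053]
0.58 61 zmin 0.1158 y [-0.1232 -0.1061]
0.59 42 zmin 0.1165 y [-0.1223 -0.1055]
0.6 56 zmin 0.1168 y [-0.1622 -0.1057]
0.61 194 zmin 0.126 y [-0.1703 -0.1051]
0.62 1309 zmin 0.1142 y [-0.178  -0.1056]
0.63 1766 zmin 0.0592 y [-0.1749 -0.1071]
0.64 1282 zmin 0.0557 y [-0.1566 -0.1057]
0.65 333 zmin 0.0623 y [-0.134  -0.1053]
0.66 282 zmin 0.1015 y [-0.1352 -0.1109]
0.67 30 zmin 0.1037 y [-0.1353 -0.1117]
182 107
```

View pics/s1.png

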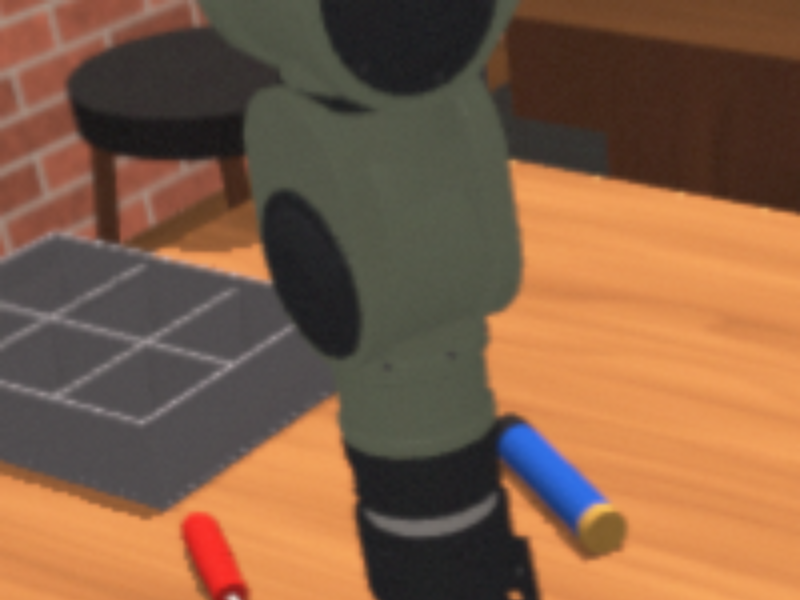

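Request:
play_rows(
  targets=[0,0,2.5,0,8.5,0,0,1.5,0,8.5,0,0,0.5,0,8.5,0,0,0,0,8.5],
)

```text
time: 4.03
eef_pos: [0.5926, -0.1323, -0.0034]
eef_rot: [2.092, 2.344, 0.0]
force: [-0.0, 0.9, 0.0]
width: 0.0848
```

Request:
play_rows(
  targets=[0.8,0,0,0,8.5,0.8,0,0,0,8.5,0.5,0,0,0,8.5,0.4,0,0,0,8.5,0.4,0,0,0,8.5,0.4,0,0,0,8.5,0.4,0,0,0,8.5,0.4,0,0,0,8.5,0.4,0,0,0,8.5,0.4,0,0,0,8.5],
)

```text
time: 5.28
eef_pos: [0.5869, -0.0833, -0.0037]
eef_rot: [-2.092, -2.344, -0.0]
force: [0.3, 0.3, -0.0]
width: 0.0849
```

```bash
cat >> h.py <<'E'
C=np.array([.5481,.1144]); A=.0597
def cr(p): d=np.array(p)[:2]-C; return np.array([d[0]*np.cos(A)+d[1]*np.sin(A),-d[0]*np.sin(A)+d[1]*np.cos(A)]).round(4)
E
python3 -c "
from h import *
to(.593,-.135,.01,.06)
print('tcp cr',cr(manip.read_state()['eef_pos']))
im,W=cloud('scene'); cv2.imwrite('pics/s2.png',cv2.resize(im[120:320,130:400],None,fx=2.9,fy=2.9))
"
```

```text
t 5.28 pos [ 0.5869 -0.0833 -0.0037] yang 0.1134 q [-0.27  0.65 -0.34  0.58  0.    1.19] F [ 0.3  0.3 -0. ]
tool shift cm [-5.2   0.02 -1.37] twist deg 3.06
tcp cr [ 0.0269 -0.1997]
```

View pics/s2.png

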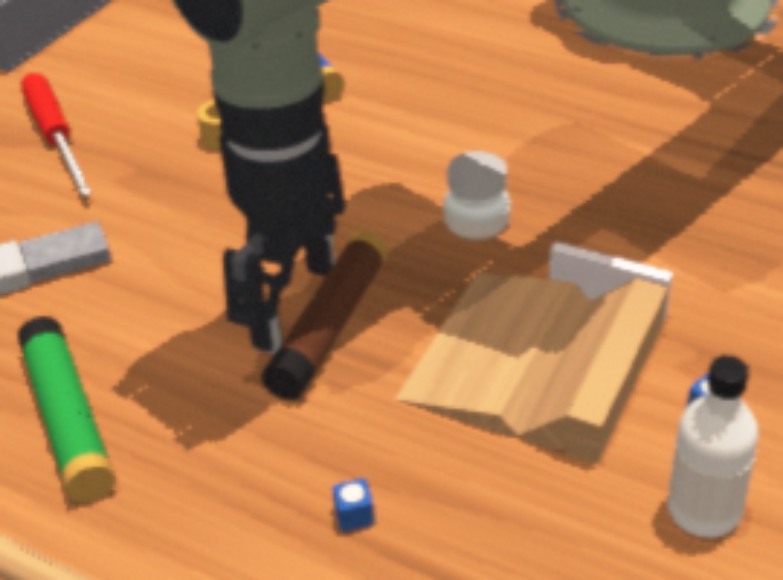

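Request:
play_rows(
  targets=[0.5,0,0,0.4,8.5,0.5,0,0,0.4,8.5,0.5,0,0,0.4,8.5,0.5,0,0,0.4,8.5,0.5,0,0,0.4,8.5,0.5,0,0,0.4,8.5,0.5,0,0,0.4,8.5,0.5,0,0,0.3,8.5],
)

```text
time: 6.32
eef_pos: [0.5834, -0.0434, -0.0037]
eef_rot: [2.155, 2.286, 0.0]
force: [-0.3, 0.4, 0.1]
width: 0.0852
```

```bash
cat >> h.py <<'E'
def look(tag,box):
    to(*manip.read_state()['eef_pos'],A); print('tcp cr',cr(manip.read_state()['eef_pos']))
    im,W=cloud('scene'); cv2.imwrite(f'pics/{tag}.png',cv2.resize(im[120:320,130:400],None,fx=2.9,fy=2.9))
    hsv=cv2.cvtColor(im,cv2.COLOR_BGR2HSV)
    Wc=W.copy(); Q=(W[...,:2]-C)@np.array([[np.cos(A),-np.sin(A)],[np.sin(A),np.cos(A)]])
    Wc[...,:2]=Q
    brown=(hsv[...,2]<110)&(hsv[...,1]>90)
    Wc[~brown]=np.nan
    m,a,L,z,n=barfit(Wc,box); print('bar cr',m.round(4),'yaw',round(float(a),4),'len',round(L,3),'z',round(z,4),n)
E
python3 -c "
from h import *
look('s3',(-.1,.14,-.17,-.06,.02))"
```

```text
t 6.33 pos [ 0.5834 -0.0434 -0.0037] yang 0.0589 q [-0.2   0.64 -0.36  0.57 -0.    1.31] F [-0.3  0.4  0.1]
tool shift cm [0. 0. 0.] twist deg -0.04
tcp cr [ 0.0258 -0.1597]
bar cr [ 0.0287 -0.1297] yaw -0.053 len 0.148 z 0.1697 673
```

Request:
play_rows(
  targets=[0.5,0,0,0,8.5,0.5,0,0,0,8.5,0.5,0,0,0,8.5,0.5,0,0,0,8.5,0.5,0,0,0,8.5,0.5,0,0,0,8.5,0.5,0,0,0,8.5,0.5,0,0,0,8.5,0.5,0,0,0,8.5,0.5,0,0,0,8.5],
)

```text
time: 7.62
eef_pos: [0.5808, 0.006, -0.0034]
eef_rot: [2.154, 2.285, -0.0]
force: [0.4, -3.1, 3.6]
width: 0.0849
```

```bash
sed -i 's/Wc\[~brown\]=np.nan/Wc[~brown|(W[...,2]>.06)]=np.nan/' h.py
python3 -c "
from h import *
look('s4',(-.1,.14,-.13,-.03,.02))"
```

```text
t 7.62 pos [ 0.5808  0.006  -0.0034] yang 0.0589 q [-0.12  0.63 -0.37  0.56 -0.    1.4 ] F [ 0.4 -3.1  3.6]
tool shift cm [0. 0. 0.] twist deg -0.04
tcp cr [ 0.0262 -0.1102]
bar cr [ 0.0241 -0.0773] yaw 0.0506 len 0.144 z 0.0366 639
```

View pics/s4.png

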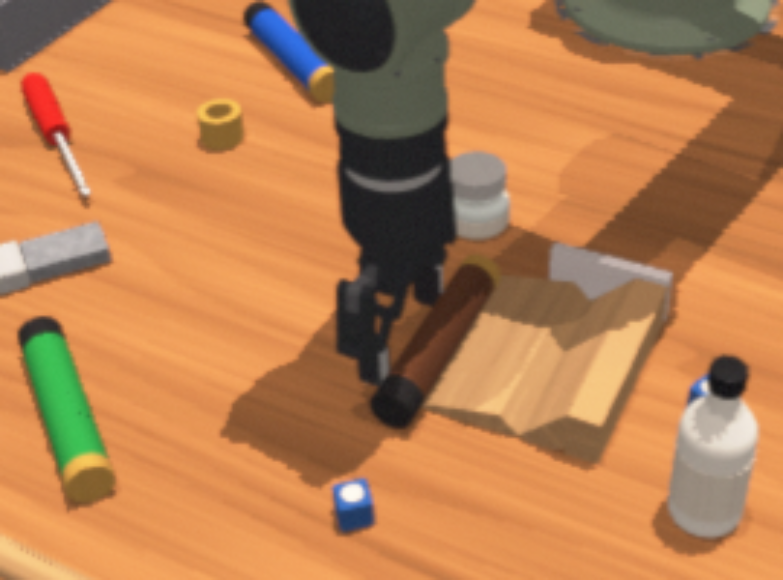

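Request:
play_rows(
  targets=[0.3,0,-0.1,0,8.5,0.4,0,-0.12,0,8.5,0.4,0,-0.12,0,8.5],
)

```text
time: 8.05
eef_pos: [0.5797, 0.0173, -0.0002]
eef_rot: [2.155, 2.286, -0.0]
force: [0.3, -2.7, 2.7]
width: 0.085
```

Request:
play_rows(
  targets=[0.4,0,-0.12,0,8.5,0.4,0,-0.12,0,8.5,0.4,0,-0.12,0,8.5],
)

```text
time: 8.43
eef_pos: [0.579, 0.0294, 0.0034]
eef_rot: [-2.155, -2.286, 0.0]
force: [-0.2, -1.9, 2.0]
width: 0.0847
```

```bash

python3 -c "
from h import *
look('s5',(-.1,.14,-.13,-.02,.025))"
```

```text
t 8.43 pos [0.579  0.0294 0.0034] yang 0.0594 q [-0.08  0.62 -0.37  0.58 -0.    1.43] F [-0.2 -1.9  2. ]
tool shift cm [0. 0. 0.] twist deg -0.02
tcp cr [ 0.0258 -0.0867]
bar cr [ 0.0244 -0.0525] yaw 0.0271 len 0.145 z 0.0411 580
```

Request:
play_rows(
  targets=[0,0,0.6,0,8.5,0.4,0,-0.5,0,8.5,0.4,0,-0.5,0,8.5,0,0,0.82,0,8.5,0.4,0,-0.5,0,8.5,0.4,0,-0.5,0,8.5,0,0,0.82,0,8.5],
)

```text
time: 9.35
eef_pos: [0.5793, 0.0452, 0.0019]
eef_rot: [2.153, 2.285, 0.002]
force: [0.7, -2.4, 0.6]
width: 0.0852
```

Request:
play_rows(
  targets=[0.4,0,-0.5,0,8.5,0.4,0,-0.5,0,8.5,0,0,0.82,0,8.5,0.4,0,-0.5,0,8.5,0.4,0,-0.5,0,8.5,0,0,0.82,0,8.5],
)

```text
time: 10.1
eef_pos: [0.5783, 0.0612, 0.0054]
eef_rot: [2.152, 2.285, 0.002]
force: [-0.3, -2.1, 0.6]
width: 0.0846
```

```bash

python3 -c "
from h import *
look('s6',(-.1,.14,-.06,.02,.03))"
```

```text
t 10.1 pos [0.5783 0.0612 0.0054] yang 0.0598 q [-0.02  0.62 -0.37  0.58 -0.    1.49] F [-0.3 -2.1  0.6]
tool shift cm [0. 0. 0.] twist deg 0.0
tcp cr [ 0.027  -0.0549]
bar cr [ 0.0274 -0.0212] yaw -0.0225 len 0.147 z 0.048 587
```

View pics/s6.png

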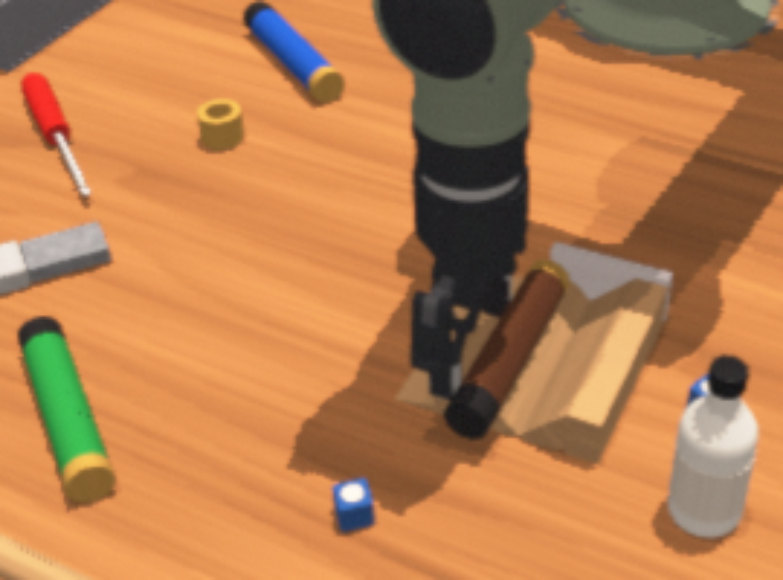

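Request:
play_rows(
  targets=[0.4,0,-0.5,0,8.5,0.4,0,-0.5,0,8.5,0,0,0.82,0,8.5,0.4,0,-0.4,0,8.5,0.4,0,-0.3,0,8.5,0.3,0,0,0,8.5,0,0,0,0,8.5],
)

```text
time: 11.02
eef_pos: [0.5759, 0.0805, 0.0133]
eef_rot: [-2.154, -2.287, -0.0]
force: [0.4, -0.3, 0.3]
width: 0.0851
```

```bash

python3 -c "
from h import *
look('s7',(-.1,.14,-.05,.03,.025))"
```

```text
t 11.03 pos [0.5759 0.0805 0.0133] yang 0.0599 q [ 0.01  0.61 -0.36  0.6   0.    1.52] F [ 0.4 -0.3  0.3]
tool shift cm [0. 0. 0.] twist deg 0.01
tcp cr [ 0.0257 -0.0355]
bar cr [0.0269 0.0111] yaw -0.0091 len 0.145 z 0.041 335
```

Request:
play_rows(
  targets=[-1,0,0,0,8.5,-0.5,0,-2,0,8.5,0,0,-5,0,8.5,0,0,-3.5,0,0,1.7,4,0,0,0,1.7,4,0,0,0,1.7,4,0,0,0,0,0,0,0,0,0,0,0,0,0],
)

```text
time: 12.2
eef_pos: [0.6928, 0.1223, 0.1175]
eef_rot: [-2.154, -2.285, 0.003]
force: [-0.8, 0.3, 0.1]
width: 0.0001
```

```bash

python3 -c "
from h import *
look('s8',(-.1,.14,-.05,.03,.025))"
```

```text
t 12.2 pos [0.6928 0.1223 0.1175] yang 0.0588 q [ 0.07  0.69  0.12  1.   -0.    1.58] F [-0.8  0.3  0.1]
tool shift cm [0. 0. 0.] twist deg -0.05
tcp cr [ 0.1449 -0.0008]
bar cr [0.025  0.0022] yaw -0.004 len 0.146 z 0.0438 596
```

View pics/s8.png

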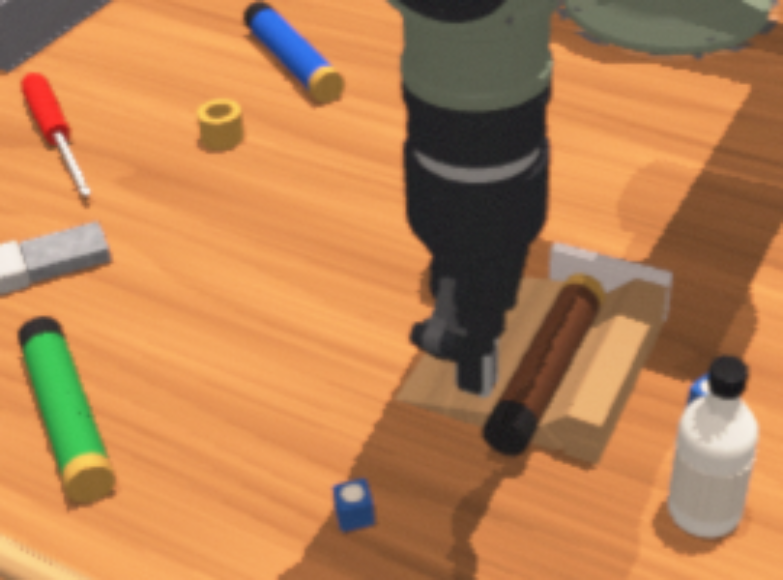

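Request:
play_rows(
  targets=[0.1,0.5,4,0,0,0,0,4,0,0,0,0,1.5,0,0,0,0,0.5,0,0,0,-0.6,0,0,0,0,-0.6,0,0,0,0,-0.6,0,0,0,0,-0.5,0,0,0,0,-0.4,0,0,0,0,-0.4,0,0,0],
)

```text
time: 13.5
eef_pos: [0.6674, 0.1225, 0.0183]
eef_rot: [2.155, 2.286, 0.0]
force: [0.6, -1.5, -0.3]
width: -0.0001
```

Request:
play_rows(
  targets=[0,-0.25,0,0,0,0,-0.25,0,0,0,0,-0.25,0,0,0,0,-0.25,0,0,0],
)

```text
time: 14.0
eef_pos: [0.6578, 0.1219, 0.0183]
eef_rot: [2.154, 2.286, 0.0]
force: [0.9, 0.5, 0.1]
width: -0.0003
```

```bash

python3 -c "
from h import *
look('s9',(-.1,.14,-.05,.03,.028))"
```

```text
t 14.0 pos [0.6578 0.1219 0.0183] yang 0.0593 q [ 0.07  0.73 -0.09  0.74 -0.    1.58] F [0.9 0.5 0.1]
tool shift cm [0. 0. 0.] twist deg -0.03
tcp cr [0.1099 0.001 ]
bar cr [0.0182 0.0095] yaw 0.0437 len 0.139 z 0.0436 426
```

Request:
play_rows(
  targets=[0,-0.2,0,0,0,0,-0.2,0,0,0,0,-0.2,0,0,0],
)

```text
time: 14.42
eef_pos: [0.6517, 0.1216, 0.0184]
eef_rot: [2.154, 2.286, 0.0]
force: [1.6, -1.0, -0.3]
width: 0.0002
```

Request:
play_rows(
  targets=[0,-0.15,0,0,0,0,-0.15,0,0,0],
)

```text
time: 14.68
eef_pos: [0.6487, 0.1214, 0.0183]
eef_rot: [2.155, 2.286, 0.0]
force: [0.8, 0.2, -1.7]
width: 0.0001
```

Request:
play_rows(
  targets=[0,-0.1,0,0,0,0,0,0,0,0],
)

```text
time: 14.92
eef_pos: [0.6476, 0.1213, 0.0183]
eef_rot: [-2.155, -2.286, 0.0]
force: [-0.1, -0.3, 0.4]
width: -0.0
```

```bash

python3 -c "
from h import *
look('s10',(-.1,.14,-.05,.03,.028))"
```

```text
t 14.93 pos [0.6476 0.1213 0.0183] yang 0.0593 q [ 0.07  0.72 -0.13  0.73 -0.    1.58] F [-0.1 -0.3  0.4]
tool shift cm [0. 0. 0.] twist deg -0.02
tcp cr [0.0997 0.001 ]
bar cr [0.0064 0.0098] yaw 0.0377 len 0.139 z 0.0431 406
```

View pics/s10.png

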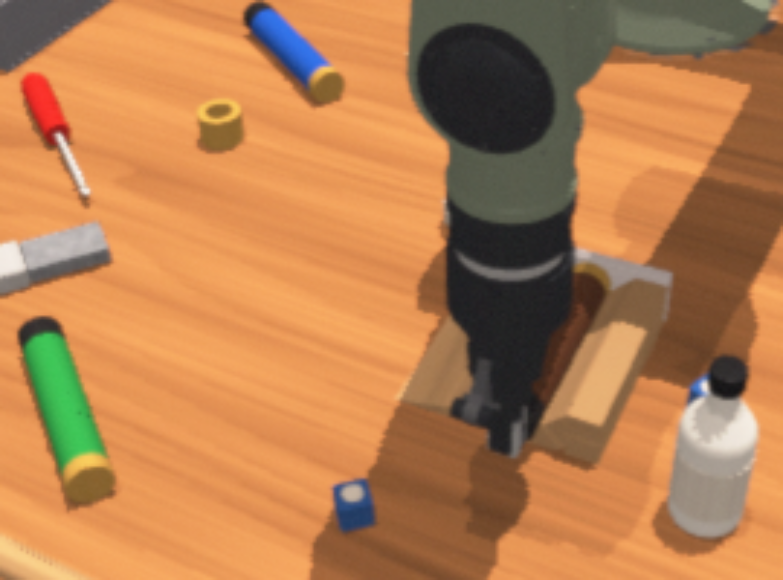

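The brass end at about (592,275) is now close to the stop plate, and there's no contact force yet. I'll push 1–2 mm at a time until the force rises.

Request:
play_rows(
  targets=[0,-0.1,0,0,0,0,-0.1,0,0,0],
)

```text
time: 15.22
eef_pos: [0.6458, 0.1213, 0.0183]
eef_rot: [2.155, 2.286, 0.0]
force: [0.4, 0.0, -0.0]
width: 0.0004
```

Request:
play_rows(
  targets=[0,-0.1,0,0,0,0,-0.1,0,0,0],
)

```text
time: 15.48
eef_pos: [0.6455, 0.1212, 0.0189]
eef_rot: [2.153, 2.284, 0.004]
force: [6.4, 1.1, -0.4]
width: -0.0002
```

Request:
play_rows(
  targets=[0,0,0,0,0,0,0,0,0,0],
)

```text
time: 15.72
eef_pos: [0.6455, 0.1212, 0.019]
eef_rot: [2.153, 2.284, 0.004]
force: [5.6, 0.7, -0.6]
width: -0.0003
```

Request:
play_rows(
  targets=[0,0.5,0,0,0,0,1.5,0,0,0,0,1,-2,0,0,0,0,-5,0,0,0,0,-6,0,0,0,2,-5,0,0,-5,1,0,0,0,-6,0,0,0,0,-6,0,0,0,0,-6,0,0,0,0],
)

```text
time: 16.98
eef_pos: [0.7162, -0.1064, 0.1977]
eef_rot: [-2.153, -2.285, 0.002]
force: [1.1, 0.7, 0.3]
width: -0.0003
```

Request:
play_rows(
  targets=[-6,0,0,0,0,-6,0,0,0,0,0,0,0,0,0,0,0,0,0,0],
)

```text
time: 17.48
eef_pos: [0.7235, -0.2243, 0.1974]
eef_rot: [-2.153, -2.284, 0.0]
force: [0.7, 0.5, 0.4]
width: 0.0002
```

```bash

python3 -c "
from h import *
look('s11',(-.1,.14,-.05,.02,.03))
im,W=cloud('top'); cv2.imwrite('pics/t11.png',cv2.resize(im[100:260,100:440],None,fx=2.3,fy=2.3))
Q=W.copy(); Q[...,:2]=(W[...,:2]-C)@np.array([[np.cos(A),-np.sin(A)],[np.sin(A),np.cos(A)]]); hsv=cv2.cvtColor(im,cv2.COLOR_BGR2HSV)
Q[(hsv[...,2]>110)|(Q[...,2]>.06)]=np.nan; print(barfit(Q,(-.1,.14,-.03,.03,.03)))
a=cv2.imread('pics/top0.png'); d=cv2.absdiff(a,im).max(2); cv2.imwrite('pics/x.png',d)
o=np.hstack([cv2.imread('pics/s11.png')[:, :],]); v=cv2.resize(o,None,fx=.7,fy=.7); t=cv2.imread('pics/t11.png'); 
h=600-0
c=np.zeros((600,800,3),np.uint8); t2=cv2.resize(im[100:260,100:440],(510,240)); s2=cv2.resize(o,(470,348)); c[:240,:510]=t2; c[245:593,:470]=s2
cv2.imwrite('pics/final.png',c)"
```

```text
t 17.48 pos [ 0.7235 -0.2243  0.1974] yang 0.0588 q [-0.4   0.76  0.45  1.26  0.    1.11] F [0.7 0.5 0.4]
tool shift cm [0. 0. 0.] twist deg -0.05
tcp cr [ 0.1549 -0.3486]
bar cr [0.0126 0.0133] yaw -0.0078 len 0.143 z 0.0402 199
(array([ 0.07874459, -0.00483076]), np.float32(1.3304229), np.float64(0.02348095646359006), np.float64(0.04485305895203233), 36)
```

View pics/final.png

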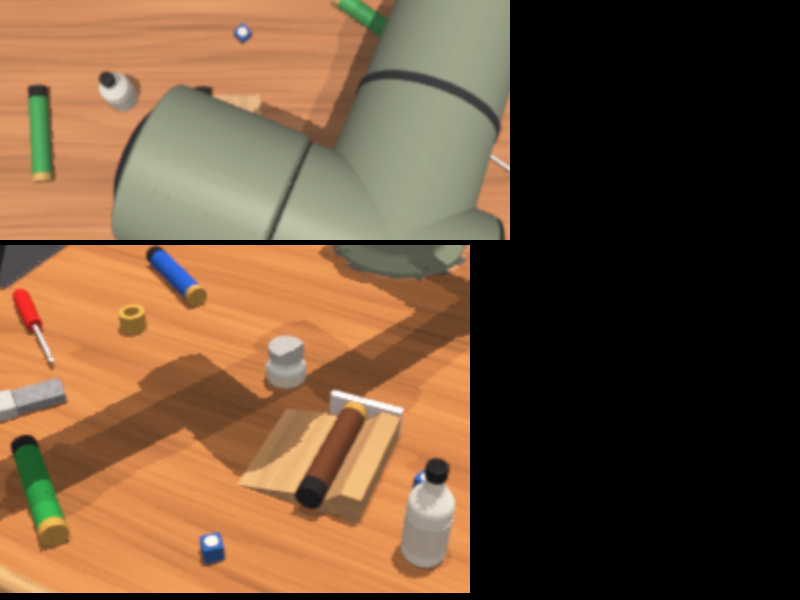

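```bash

python3 -c "
from h import *
im,W=cloud('scene'); Q=W.copy(); Q[...,:2]=(W[...,:2]-C)@np.array([[np.cos(A),-np.sin(A)],[np.sin(A),np.cos(A)]])
P=Q.reshape(-1,3); k=P[(abs(P[:,1])<.012)&(P[:,2]>.018)&(P[:,2]<.036)&(P[:,0]>.07)&(P[:,0]<.13)]; print(len(k),np.percentile(k[:,0],[10,50,90]))
k=P[(abs(P[:,1])<.008)&(P[:,2]>.034)&(P[:,0]<.1)&(P[:,0]>-.1)]; k=k[np.argsort(k[:,0])]; print(k[:12].round(4).tolist())
"
```

```text
70 [0.08313065 0.08466422 0.08575319]
[[-0.0845, 0.0032, 0.0422], [-0.0842, -0.0036, 0.0431], [-0.0831, -0.001, 0.0448], [-0.0827, 0.0039, 0.041], [-0.0825, -0.0053, 0.0439], [-0.0824, 0.0014, 0.0461], [-0.0822, 0.0061, 0.045], [-0.0814, -0.0073, 0.0441], [-0.0814, -0.0004, 0.0435], [-0.081, -0.0025, 0.0431], [-0.0809, 0.0066, 0.0433], [-0.0807, -0.0069, 0.0419]]
```

The free end is at x = 84.7 mm, against an expected 85 mm, so the bar is resting on the stop.

```bash
python3 -c "
from plant import manip
print(manip.sign_off())"
```

```text
the job is handed in; nothing more can be done
None
```

The butt is seated in the V groove with its brass end against the stop plate, and I've handed the job in at about 17.5 s. I pushed it along the bench and up the ramp with the sides of the two open fingers. It dropped into the groove over the crest, and I slid it to the stop with the closed fingertips on its rubber end. It was never gripped or lifted.

**Checks that agreed:**
- **Stop contact:** the push force rose to about 6 N when the bar reached the stop. Afterwards the free end measured at cradle x = 84.7 mm, against 85 mm expected.
- **Seating:** the top of the bar measured about 43 mm high, as it should when seated.
- **Hand clear:** the hand is well away, with the force reading near zero.
- **Other objects:** in the last scene picture, the bystanders in view look unmoved. I judged this by eye only, and the brush was partly out of the crop.

**Checks that were weak or disagreed:**
- **Final bar fit:** the overall fit in the last scene picture was off, giving a middle at 12.6 mm and a length of 143 mm because the colour mask was poor. I relied on the end-face measurement instead.
- **Top camera:** the arm blocked its final view of the cradle.
- **Rolling:** finger friction was high on the ramp, so I pushed in small lift-and-lower steps to keep the bar rolling. Some sliding on the lower ramp can't be ruled out.

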